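# Pop open the label printer on the meal-packing table

### The arm

A 6-joint arm with a two-finger parallel gripper is mounted at the origin on the work surface. World frame = base frame: x ahead of the robot, y to its left, z up, the work surface at z = 0. Lengths are in m, angles in rad, forces in N, time in s.
With the tool pointing down it reaches from about 0.3 to 0.85 m from the base axis. Payload 5.4 kg.
Tool frame: the origin (TCP) lies between the finger pads; the fingertips stand 17 mm ahead of it and the grasp point (between the pads) lies 2 mm behind it (robot.tcp_to_tips is the distance from the TCP to the fingertips, in m); z points along the fingers, y is the direction in which the jaws open and shut (so a half turn about z gives the same grasp; the last joint's range is limited). The gripper opens to 85 mm and grips with 20 to 120 N. Pads are 22 mm wide; open, the fingers measure 114 mm over their backs; the gripper's body (76 mm by 85 mm) begins 54 mm behind the grasp point. The pads swing forward as they close: fully open they stand 13 mm farther back than shut.
Start: joints at [1.03, 0.158, 1.597, -0, 1.386, -0.21], TCP at [0.187, 0.544, 0.248] pointing down, gripper open.
Joint ranges: [-2.91, 2.91], [-0.94, 2.29], [0.18, 2.7], [-1.29, 4.43], [0.17, 2.64], [-3, 3]. Speed limits (rad/s): [2.57, 2.57, 3.14, 3.14, 3.14, 3.14].

### API

Orientations are given as [roll, pitch, yaw] about the fixed x, y, z axes, in that order (R = Rz(yaw) Ry(pitch) Rx(roll)).
In Python, from bench import robot, viewer, workorder gives the robot as it stands.
- The arm moves only by the tool step_arm, never from a script. Its argument "increments" is a list of rows, each a list of 5 numbers: the shift along the world's x, y, z in m, then the turn about the world's z in degrees, then the opening, from -1 (shut) to 1 (fully open). In form: [[dx, dy, dz, twist, fingers], ...]. A call has 1 to 20 rows; each row shifts and turns the commanded pose from where the row before left it; what a row does not reach is not made up. A row lasts 1/8 s, in which the tool goes at most 62.5 mm and 10.7 degrees, less where a joint would pass 70% of its speed; a pose out of reach is approached as far as the arm can. A call with a gripper value outside its range is refused whole. The fingers move at their own pace and stop on an object; the grip force is fixed at half the most. Time passes only in rows, so rows that do not move let the fingers close. It gives the time, the measured TCP pose, the force and the opening at its end, in the units of the state.
- robot.state(): the state, without advancing time (a new reading comes with each control period).
- viewer.read_camera(name): name is "side" or "top"; returns the picture (400x640x3 uint8, red, green, blue); there is no depth.
- viewer.camera_params(name): a dict with "K" (3x3 intrinsics, pixels), "xyz" and "rotation" of the camera in the world. Camera axes: x right, y down, z forward; pixel columns grow to the right and rows downward; lengths in m; the calibration is good to about 2 mm. A picture is of the moment at which its call begins. camera_params takes no time and is no camera call.
- workorder.job_done(): hands the job in, once; it reports no verdict.
The state is a dict: "time_s": time; "q": joint angles; "qvel": joint speeds; "effort": joint torques, N m; "position": TCP position; "tool_rot": TCP orientation; "contact_force": force on the tool from outside, world axes, zero at the start; "wrist_torque": the same for the moment, N m; "width": finger opening in m.
Only numpy, scipy, OpenCV 4.12 (cv2) and the standard library are available. Lean on these libraries where they do the work, as an engineer would, in place of code of your own. Each camera call takes 0.05 s, during which the arm holds its last target. There are 200 camera calls.

### The job

The label printer on the packing table is out of labels: open its cover so that the roll can be changed. Press its two release keys down together, one fingertip on each, and keep both fully down until the front of the cover has risen clear of the body by about two fingers' breadth; then let the keys go, draw back and wait until the spring has lifted the cover fully open. Do not push or pry at the cover, leave the small round feed button between the keys alone, and leave everything else on the table where it stands.

Things in the scene. Friction and masses are not known exactly. Their poses are not given: they have to be found in the camera images.
- printer: Compact label printer, white case, 216 mm deep (x), 124 wide (y), 145 high shut; stands firm. Origin: centre of its underside; x from its front (key end, towards the robot) to its back, y to the left seen from the front, z up. The front 58 mm of its top is a deck (front edge bevelled) 105 mm above the table with the two release keys and the feed button, nothing taller; behind it is the hinged cover.
- key_left_top (a point): Centre of the top of the left release key (printer x -83.5, y +32 mm): a mid-grey rectangular push key 22 mm (x) by 20 mm (y), 9 mm proud of the deck (114 mm above the table). Moves with the key; axes as the printer's.
- key_right_top (a point): The same for the right release key (printer x -83.5, y -32 mm), identical; the key centres are 64 mm apart, with 44 mm between their inner sides.
- key_left (a joint): Travel of the left release key in m: 0 up, 0.006 fully down at its stop (still 3 mm proud of the deck). Spring 1.2 N at first, 4.2 N at the stop, each key; it comes back up when let go. Each key draws back one latch hook, freeing its side of the cover from about 4.5 mm of travel; either hook alone keeps the cover shut.
- key_right (a joint): The same for the right release key.
- feed_top (a point): Centre of the top of the paper-feed button: a round button of 12 mm diameter midway between the two release keys, 4 mm proud of the deck. Not to be pressed.
- feed (a joint): Travel of the feed button in m: 0 up, 0.003 fully down.
- cover (a joint): Cover angle in rad: 0 shut (up to 0.01), 1.25 fully open at its stop. Hinge at the back, 181 mm behind the key centres, 106 mm up; 145 mm from hinge to front edge; domed to 39 mm above the deck. With both keys down a damped spring lifts it at about 0.3 rad/s: 1 s for 40 mm at the front, about 4 s in all. If the keys come up before 0.13 (19 mm) a safety catch holds it ajar until pressed again.
- cover_front (a point): Middle of the cover's front edge, 36 mm behind the line of the key centres when shut; it swings up and back, away from the keys.
- label_roll: Bystander: spare roll of white labels standing on end, 90 mm diameter, 57 mm high, with a 26 mm bore. Origin at the centre of its underside. Loose, beside the printer.
- meal_box: Bystander: clear lidded meal container with brown food and a round white sticker, 158 by 118 by 45 mm. Origin at the centre of its underside. Loose, on the other side of the printer.
- napkin_holder: Bystander: wooden napkin holder with a stack of white napkins, 130 by 90 by 114 mm. Origin at the centre of its underside. Loose, further to the left.
- film_carton: Bystander: long blue carton of cling film, 300 by 58 by 58 mm. Origin at the centre of its underside. Loose, further to the right.

How it is judged:
On the way, in this order (a step that is already met when the one before it is completed fails the run):
1. both release keys are down together (value of joint each of key_left, key_right above 0.003 m), for 0.1 s.
2. with both keys still held down, the cover has risen past its safety catch (19 mm or more at its front edge) (all of step 1 and value of joint cover above 0.13 rad), for 0.1 s.
At the end, for the whole second after the job is handed in: The cover stands fully open (1.15 rad or more of 1.25) and at rest, both release keys and the feed button are up again (within 1.5 mm) (value of joint cover above 1.15 rad and velocity of joint cover below 0.05 rad/s and value of joint each of key_left, key_right below 0.0015 m and value of joint feed below 0.001 m); the robot touches nothing.
It fails at once if the feed button is pressed (value of joint feed above 0.0015 m).
It fails at once if the cover is pushed or pried with the gripper (over 8 N) (contact force between any of the fingers, the arm and cover above 8 N).
It fails at once if something else on the table is moved or lifted by more than 20 mm (distance of any of label_roll, meal_box, napkin_holder, film_carton from where it was at the start of the episode above 0.02 m).
It also fails if it takes over 35 s, if anything falls off the work surface, if the arm or the gripper's body presses on something with over 40 N, if the wrist force passes 120 N, or if a joint passes its speed limit or range.

## Working session

There is one attempt and no reset: what is moved stays moved. The work goes in short steps, Python scripts to look and compute and a tool call to move; the robot and the scene stay as the last step left them, time stands still between calls to the robot, and variables do not carry over. Pictures are saved under pics/ and viewed, about 8 in all and at most 12, crops included, and the job is handed in when it is done.

Besides the shell and the picture viewer there is one more tool, called after ">>>" as name(argument=value, ...) on one line, values as JSON. step_arm: Moves the arm, as the interface text tells. Its arguments: {"type":"object","properties":{"increments":{"type":"array","items":{"type":"array","items":{"type":"number"}}}},"required":["increments"]}

```bash
mkdir -p pics; python3 - <<'E'
from bench import robot, viewer
import cv2
s=robot.state();print(s)
for n in("side","top"):
    im=viewer.read_camera(n);cv2.imwrite(f"pics/{n}0.png",im[:,:,::-1]);print(viewer.camera_params(n))
print(robot.tcp_to_tips)
E
```

```text
{'time_s': 0.0, 'q': array([ 1.02988647e+00,  1.59094125e-01,  1.59828037e+00, -2.08884999e-05,
        1.38621361e+00, -2.10099069e-01]), 'qvel': array([-6.20311133e-05, -1.01769961e-03,  9.51965156e-04, -4.17181954e-04,
       -6.70752106e-04,  8.63596319e-04]), 'effort': array([ 8.00937178e-04, -3.95998085e+01, -3.31430268e+01, -3.37616784e-04,
        8.27164535e-03,  9.55814414e-06]), 'position': array([0.18647748, 0.54329257, 0.24726745]), 'tool_rot': array([-3.13963679e+00, -3.96091581e-04,  2.81078533e+00]), 'contact_force': array([ 0.08766245, -0.22149398, -0.59214843]), 'wrist_torque': array([ 0.06639292, -0.04443312, -0.00390469]), 'width': 0.08550059614220142}
{'K': array([[378.13521631,   0.        , 314.18086502],
       [  0.        , 378.13521631, 202.53010489],
       [  0.        ,   0.        ,   1.        ]]), 'xyz': array([ 0.36242842, -0.7296541 ,  0.86123964]), 'rotation': array([-2.30881049, -0.00936922, -0.2970109 ])}
{'K': array([[452.42535822,   0.        , 319.50913431],
       [  0.        , 452.42535822, 191.60696118],
       [  0.        ,   0.        ,   1.        ]]), 'xyz': array([0.39084907, 0.07047518, 1.32866498]), 'rotation': array([-2.9743435 , -0.00819082, -1.55476787])}
0.017
```

View pics/top0.png

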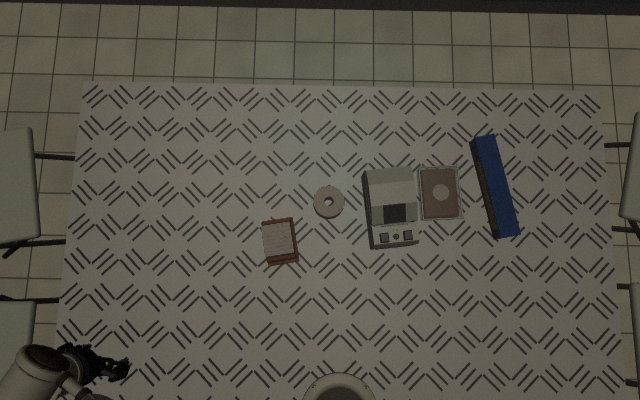

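View pics/side0.png

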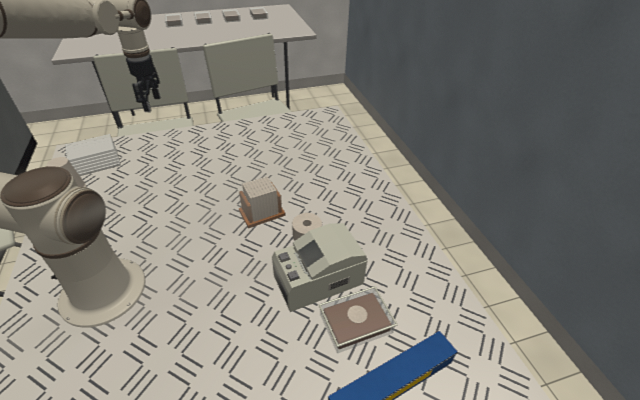

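The top view shows the keys near (384,238) and (408,235), with the feed button between them. In the side view they are near (284,257) and (293,275). I'll zoom in on both.

```bash
python3 - <<'E'
import cv2,numpy as np
a=cv2.imread("pics/top0.png")[215:255,365:425];b=cv2.imread("pics/side0.png")[240:290,265:325]
f=lambda i:cv2.convertScaleAbs(cv2.resize(i,None,fx=9,fy=9,interpolation=cv2.INTER_CUBIC),alpha=1.5)
a=cv2.resize(f(a),(540,360));b=f(b)[:, :]
c=np.vstack([a,b]);c=np.hstack([f(cv2.imread("pics/top0.png")[222:254,366:420])[:,:],]);
d=f(cv2.imread("pics/side0.png")[246:284,270:308])
o=np.zeros((max(c.shape[0],d.shape[0]),c.shape[1]+d.shape[1],3),np.uint8);o[:c.shape[0],:c.shape[1]]=c;o[:d.shape[0],c.shape[1]:]=d
print(o.shape);o=o[:, :];cv2.imwrite("pics/z0.png",cv2.resize(o,(800,int(o.shape[0]*800/o.shape[1]))));print(800/o.shape[1]*9)
E
```

```text
(342, 828, 3)
8.695652173913043
```

View pics/z0.png

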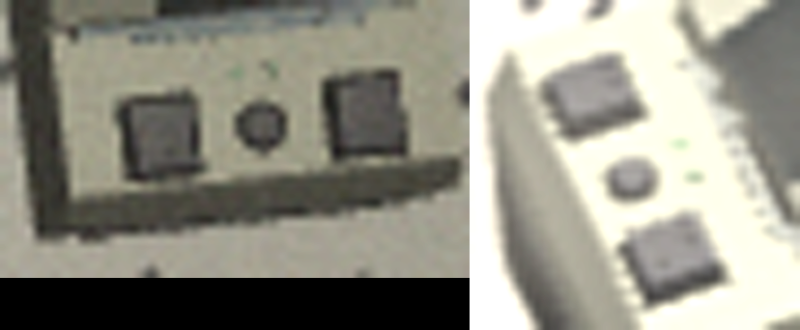

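```bash
cat > h.py <<'E'
import numpy as np
from scipy.spatial.transform import Rotation as R
from scipy.optimize import least_squares
from bench import viewer
P={n:viewer.camera_params(n) for n in("side","top")}
def proj(n,p):
    c=P[n];q=(np.atleast_2d(p)-c["xyz"])@R.from_euler("xyz",c["rotation"]).as_matrix()
    q=q@c["K"].T;return q[:,:2]/q[:,2:]
def ray(n,uv,z):
    c=P[n];d=R.from_euler("xyz",c["rotation"]).as_matrix()@np.linalg.inv(c["K"])@[*uv,1]
    return c["xyz"]+d*(z-c["xyz"][2])/d[2]
E
python3 - <<'E'
from h import *
L={"top":(384.5,236.7),"side":(283.3,255.3)};Rr={"top":(407.7,233.9),"side":(292.5,274.0)}
for n in L:
    a,b=ray(n,L[n],.114),ray(n,Rr[n],.114);d=a-b
    print(n,a,b,np.linalg.norm(d),np.degrees(np.arctan2(-d[0],d[1])))
def pts(v):
    u=np.array([-np.sin(v[2]),np.cos(v[2]),0])*.032;m=np.array([v[0],v[1],.114]);return m+u,m-u
f=lambda v:np.concatenate([(proj(n,p)[0]-q) for n in L for p,q in zip(pts(v),(L[n],Rr[n]))])
s=least_squares(f,[.45,-.1,0]);print(s.x,np.degrees(s.x[2]),s.fun.round(2),pts(s.x))
E
```

```text
top [ 0.47650258 -0.11236831  0.114     ] [ 0.48503667 -0.17478272  0.114     ] 0.06299515780476339 7.785917001322014
side [ 0.47584314 -0.11457778  0.114     ] [ 0.483503  -0.1779507  0.114    ] 0.06383416584933442 6.891882890781987
[ 0.48024743 -0.14468777  0.12715146] 7.285242164242848 [ 0.22  0.12  0.62  0.28 -0.02 -0.51  0.16 -0.56] (array([ 0.47618954, -0.1129461 ,  0.114     ]), array([ 0.48430533, -0.17642944,  0.114     ]))
```

>>> step_arm(increments=[[0.018,-0.043,0,1.64,0.165],[0.018,-0.043,0,1.64,0.165],[0.018,-0.043,0,1.64,0.165],[0.018,-0.043,0,1.64,0.165],[0.018,-0.043,0,1.64,0.165],[0.018,-0.043,0,1.64,0.165],[0.018,-0.043,0,1.64,0.165],[0.018,-0.043,0,1.64,0.165],[0.018,-0.043,0,1.64,0.165],[0.018,-0.043,0,1.64,0.165],[0.018,-0.043,0,1.64,0.165],[0.018,-0.043,0,1.64,0.165],[0.018,-0.043,-0.01,1.64,0.165],[0.018,-0.043,-0.015,1.64,0.165],[0.018,-0.043,-0.015,1.64,0.165],[0.0185,-0.044,-0.015,1.64,0.165],[0,0,-0.01,0,0.165],[0,0,0,0,0.165]])

```text
time_s: 2.35
position: [0.4742, -0.1442, 0.182]
tool_rot: [3.139, -0.003, -3.015]
contact_force: [-0.1, -0.3, 0.1]
width: 0.0494
```

```bash
cat > look.py <<'E'
import sys,cv2,numpy as np
from h import *
from bench import robot
k=sys.argv[1]
s=robot.state();print(s["position"],s["width"],s["contact_force"])
o=[]
for n,(x,y) in (("top",(356,190)),("side",(255,205))):
    im=viewer.read_camera(n)[:,:,::-1];o.append(cv2.convertScaleAbs(cv2.resize(im[y:y+85,x:x+66],None,fx=6,fy=6,interpolation=cv2.INTER_CUBIC),alpha=1.6))
cv2.imwrite(f"pics/l{k}.png",np.hstack(o))
E
python3 look.py 1
```

```text
[ 0.47418983 -0.1442358   0.18195512] 0.04935913025303549 [-0.12987558 -0.30037046  0.09512802]
```

View pics/l1.png

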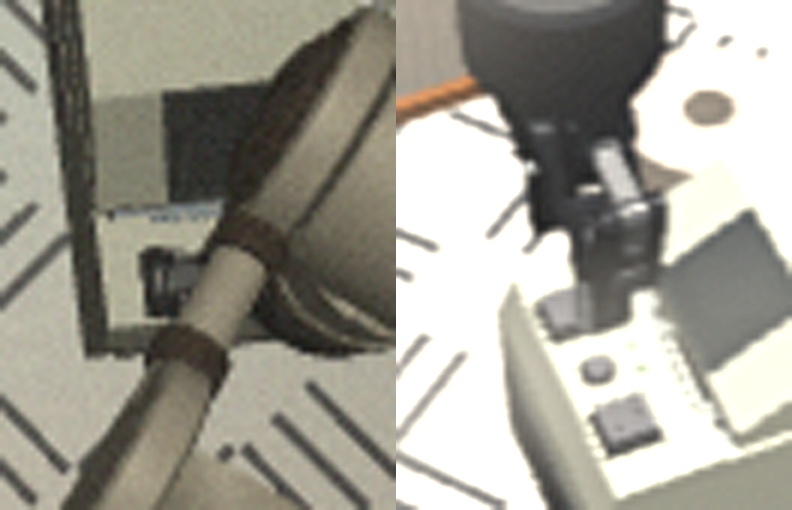

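```bash
python3 - <<'E'
from h import *
for z in (.15,.155,.16,.165,.17): print(z,(proj("side",[.4782,-.1759,z])[0]-[255,205])*6+[396,0])
E
```

```text
0.15 [603.99806189 357.16788666]
0.155 [603.56232959 349.15928617]
0.16 [603.12329695 341.09002673]
0.165 [602.68092633 332.95941658]
0.17 [602.23517953 324.76675335]
```

>>> step_arm(increments=[[0.001,-0.001,-0.01,0,0.165],[0,0,-0.01,0,0.165],[0,0,-0.01,0,0.165],[0,0,0,0,0.165]])

```text
time_s: 2.95
position: [0.4755, -0.1456, 0.152]
tool_rot: [3.14, -0.002, -3.014]
contact_force: [0.1, 0.5, -0.6]
width: 0.0499
```

>>> step_arm(increments=[[0,0,-0.008,0,0.165],[0,0,-0.006,0,0.165],[0,0,0,0,0.165]])

```text
time_s: 3.32
position: [0.4759, -0.146, 0.1386]
tool_rot: [3.141, -0.001, -3.014]
contact_force: [0.7, -0.7, -0.1]
width: 0.0501
```

```bash
python3 look.py 2
```

```text
[ 0.47586933 -0.14598965  0.13862016] 0.05010569418908295 [ 0.72526186 -0.72225737 -0.11974535]
```

View pics/l2.png

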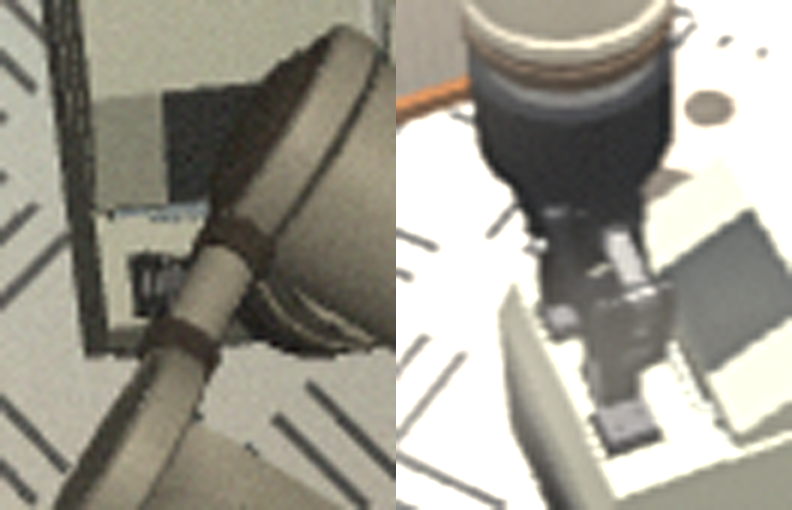

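>>> step_arm(increments=[[0,0,-0.005,0,0.165],[0,0,-0.003,0,0.165],[0,0,0,0,0.165]])

```text
time_s: 3.8
position: [0.476, -0.1461, 0.1309]
tool_rot: [3.141, -0.001, -3.014]
contact_force: [-0.2, 0.1, -0.3]
width: 0.0497
```

>>> step_arm(increments=[[-0.0005,0.0005,-0.002,0,0.165],[0,0,-0.002,0,0.165],[0,0,0,0,0.165]])

```text
time_s: 4.18
position: [0.4758, -0.1457, 0.1275]
tool_rot: [3.142, 0.0, -3.014]
contact_force: [-0.8, 0.7, 2.9]
width: 0.0499
```

>>> step_arm(increments=[[0,0,-0.003,0,0.165],[0,0,-0.003,0,0.165],[0,0,-0.0015,0,0.165],[0,0,0,0,0.165]])

```text
time_s: 4.68
position: [0.476, -0.1458, 0.1219]
tool_rot: [-3.141, -0.0, -3.014]
contact_force: [-8.0, 4.2, 18.4]
width: 0.0497
```

>>> step_arm(increments=[[0,0,0,0,0.165],[0,0,0,0,0.165],[0,0,0,0,0.165]])

```text
time_s: 5.05
position: [0.476, -0.1458, 0.1219]
tool_rot: [-3.141, -0.0, -3.014]
contact_force: [-7.3, 4.1, 18.2]
width: 0.0497
```

```bash
python3 look.py 3
```

```text
[ 0.47599132 -0.14578911  0.12191729] 0.049749162190637373 [-7.30065666  4.11224838 18.17356846]
```

View pics/l3.png

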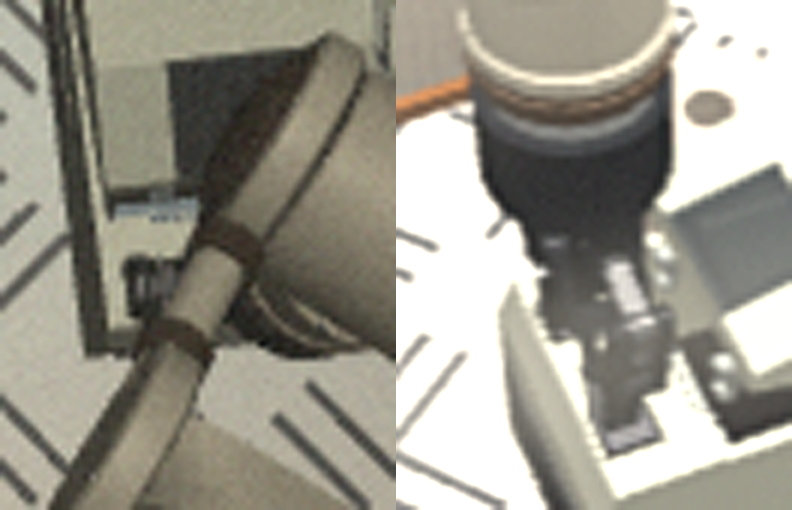

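The cover is rising, roughly 25 mm clear by its lower corner at (740,390) over the deck edge at (735,435), and the fingers have room. I'll hold a little longer, then release up and back.

>>> step_arm(increments=[[0,0,0,0,0.165],[0,0,0,0,0.165],[0,0,0,0,0.165]])

```text
time_s: 5.52
position: [0.476, -0.1458, 0.1219]
tool_rot: [-3.141, -0.0, -3.014]
contact_force: [-8.4, 4.6, 18.3]
width: 0.0498
```

>>> step_arm(increments=[[0,0,0.012,0,0.165],[-0.01,0,0.015,0,0.165],[-0.03,0,0.02,0,0.165],[-0.03,0,0.02,0,0.165],[-0.03,0,0.01,0,0.165],[-0.02,0.02,0.01,0,0.165],[0,0.04,0,0,0.165],[0,0.04,0,0,0.165],[0,0.04,0,0,0.165],[0,0.04,0,0,0.165],[0,0.04,0,0,0.165],[0,0.04,0,0,0.165],[0,0,0,0,0.165],[0,0,0,0,0.165],[0,0,0,0,0.165],[0,0,0,0,0.165],[0,0,0,0,0.165],[0,0,0,0,0.165],[0,0,0,0,0.165],[0,0,0,0,0.165]])

```text
time_s: 8.02
position: [0.3558, 0.1143, 0.2068]
tool_rot: [3.142, -0.0, -3.014]
contact_force: [0.2, 0.2, -0.3]
width: 0.0494
```

>>> step_arm(increments=[[0,0,0,0,0.165],[0,0,0,0,0.165],[0,0,0,0,0.165],[0,0,0,0,0.165],[0,0,0,0,0.165],[0,0,0,0,0.165],[0,0,0,0,0.165],[0,0,0,0,0.165],[0,0,0,0,0.165],[0,0,0,0,0.165],[0,0,0,0,0.165],[0,0,0,0,0.165],[0,0,0,0,0.165],[0,0,0,0,0.165],[0,0,0,0,0.165],[0,0,0,0,0.165]])

```text
time_s: 10.02
position: [0.3558, 0.1143, 0.2068]
tool_rot: [3.142, -0.0, -3.014]
contact_force: [-1.2, -0.1, 0.2]
width: 0.0494
```

```bash
python3 - <<'E'
import cv2,numpy as np
from bench import viewer
f=lambda n,x,y:cv2.convertScaleAbs(cv2.resize(viewer.read_camera(n)[y:y+180,x:x+130,::-1],None,fx=3,fy=3,interpolation=cv2.INTER_CUBIC),alpha=1.5)
cv2.imwrite("pics/f4.png",np.hstack([f("top",310,120),f("side",235,140)]))
E
```

```text
(no output)
```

View pics/f4.png

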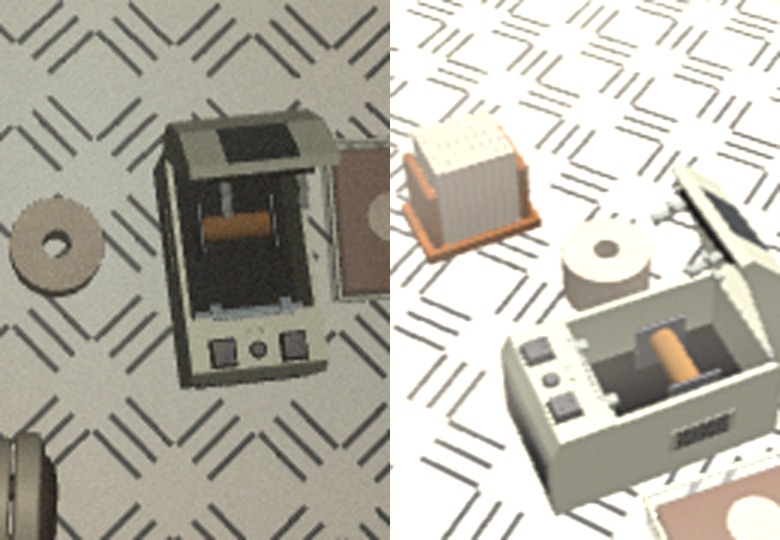

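The cover stands wide open and the keys are up. The roll, box and holder look undisturbed. I'll wait another second and check by image difference that nothing is still moving.

```bash
python3 -c "
import numpy as np;from bench import viewer
np.save('a.npy',viewer.read_camera('side')[140:320,235:400])"
```

>>> step_arm(increments=[[0,0,0,0,0.165],[0,0,0,0,0.165],[0,0,0,0,0.165],[0,0,0,0,0.165],[0,0,0,0,0.165],[0,0,0,0,0.165],[0,0,0,0,0.165],[0,0,0,0,0.165]])

```text
time_s: 11.18
position: [0.3558, 0.1143, 0.2068]
tool_rot: [-3.142, -0.0, -3.014]
contact_force: [-0.3, 0.2, 0.8]
width: 0.0498
```

```bash
python3 -c "
import numpy as np,cv2;from bench import viewer,workorder
b=viewer.read_camera('side')[140:320,235:400].astype(int);d=cv2.blur(abs(b-np.load('a.npy')).max(2).astype(np.uint8),(3,3));print(d.max(),(d>15).sum())
if (d>15).sum()<10: print(workorder.job_done())"
```

```text
2 0
the job is handed in; nothing more can be done
None
```

The printer's cover is open and the job is handed in, at about 11 s of the 35 s allowed.

I set the fingertips about 64 mm apart and pressed both keys to their stops with 18 N in total. I held them for about 1 s, until the cover front had risen an estimated 40 mm. Then I let go, drew the arm back and waited for the spring to lift the cover.

**Last checks**
- **Cover:** the pictures show it wide open. Two side views a second apart show no motion.
- **Keys and feed button:** the keys look up again. The fingers stayed clear of the feed button.
- **Other items:** the label roll, napkin holder and meal box look undisturbed. The last picture does not show the film carton, but the arm never went near it.
- **Arm:** it stands clear of everything, with a contact force near 0 N.

**Not confirmed**
- I have no direct reading of the cover angle or key travel; both come from the pictures and forces only.
- While holding the keys I measured a sideways force of about 8–9 N (7–8 N of it towards the robot). I put it down to friction on the keys, because the one picture taken during the hold showed the fingers clear of the cover.

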